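# Dress the upright sanding spindle and fit its guard

### The arm

A 6-joint arm with a two-finger parallel gripper is mounted at the origin on a cart in front of the work surface, level with it; the furniture and walls round the work are solid. World frame = base frame: x ahead of the robot, y to its left, z up, the work surface at z = 0. Lengths are in m, angles in rad, forces in N, time in s.
With the tool pointing down it reaches from about 0.325 to 1 m from the base axis. Payload 5.1 kg.
Tool frame: the origin (TCP) lies midway between the tips of the shut fingers; the grasp point (between the pads) lies 19 mm behind it; z points along the fingers, y is the line along which they close (so a half turn about z gives the same grasp; the last joint's range is limited). The gripper opens to 85 mm and grips with 20 to 120 N. Pads are 22 mm wide; open, the fingers measure 114 mm over their backs; the gripper's body (76 mm by 85 mm) begins 54 mm behind the grasp point. The pads swing forward as they close: fully open they stand 13 mm farther back than shut.
Start: joints at [-1.405, 0.124, 1.65, -0, 1.367, -0.083], TCP at [0.16, -0.63, 0.21] pointing down, gripper open.
Joint ranges: [-2.61, 2.61], [-1.02, 2.33], [0.03, 2.71], [-1.35, 4.49], [0.32, 2.68], [-2.91, 2.91]. Speed limits (rad/s): [2.57, 2.57, 3.14, 3.14, 3.14, 3.14].

### API

Orientations are given as a rotation vector (axis times angle).
In Python, from cell import * gives the robot as it stands.
- The arm moves only by the shell command python3 -m pendant 'ROWS' [OPENING] [FORCE]. ROWS is JSON, a list of rows, each a list of 6 numbers: the shift along the tool's x, y, z in mm, then the turn, a rotation vector about the tool's x, y, z in rad. In form: [[dx, dy, dz, ax, ay, az], ...]. A call has 1 to 12 rows; each row shifts and turns the commanded pose from where the row before left it, along the tool's axes as they then stand; what a row does not reach is not made up. A row lasts 1/8 s, in which the tool goes at most 62.5 mm and 10.7 degrees, less where a joint would pass 70% of its speed; a pose out of reach is approached as far as the arm can. A call is refused whole if a number of a shift passes 62.5 or a number of a turn 0.188, either way. A call with a gripper value outside its range is refused whole. OPENING is the opening, from -1 (shut) to 1 (fully open), set as the call begins (- or left out, the last holds). The fingers move at their own pace and stop on an object; FORCE is the grip in N (left out, the last holds). Time passes only in rows, so rows that do not move let the fingers close. It gives the time, the measured TCP pose, the force, the opening and the grip force at its end, in the units of the state.
- sense(): the state, without advancing time (a new reading comes with each control period).
- camera(name): name is "side" or "top" or "wrist"; returns the picture (384x512x3 uint8, blue, green, red); there is no depth.
- camera_info(name): a dict with "vertical_fov" (degrees; the focal length in pixels is half the picture's height over the tangent of half this angle, whatever the lens; pixels are square), "cx", "cy" (the principal point, pixels), "distortion" ([k1, k2, p1, p2, k3] as OpenCV has them; the pictures are not rectified), "xyz" and "orientation" of the camera in the world. Camera axes: x right, y up, looking along -z (the intrinsics and any distortion apply to the point x, -y, -z); pixel columns grow to the right and rows downward; lengths in m; the calibration is good to about 2 mm. A picture is of the moment at which its call begins: read the wrist's pose just before it. camera_info takes no time and is no camera call; for the wrist camera it gives the pose at the moment of the call.
- hand_in(): hands the job in; it is judged then, once.
Trained networks look in the newest picture that a camera, given by its name, has taken for a name from the list of things; names that differ only in an ending like _2 or _b are one class to them, and where a whole thing is asked for, a point or a joint stands for the part that bears it (a point fixed in the world has none). Each returns a list of dicts, best first, with "p" (0 to 1); they miss things now and then, are a little off and sometimes report something else, mostly with a low value. They report only what shows in the picture. A call takes as long as a camera call. They do not tell look-alikes from the thing itself.
- recognise(camera, thing): "point" ([x, y, z] in m, in world coordinates, good to about 4 mm: the middle of the surface that is visible of it).
- outline_of(camera, thing): "region" (384x512 bool, what is visible of it).
The state is a dict: "t": time; "q": joint angles; "qvel": joint speeds; "joint_efforts": joint torques, N m; "eef_pos": TCP position; "orientation": TCP orientation; "force": force on the tool from outside, world axes, zero at the start; "torque": the same for the moment, N m; "width": opening from 0.0 (shut) to 1.0 (fully open); "finger_force": force on a finger pad.
Only numpy, scipy, OpenCV 4.12 (cv2) and the standard library are available. Lean on these libraries where they do the work, as an engineer would, in place of code of your own. Each camera call takes 0.05 s, during which the arm holds its last target. There are 200 camera calls.

### The job

Get the upright sanding spindle ready for trimming: slide the tall abrasive sleeve down over the shaft until it sits on the flange, then slide the low spacer ring over the shaft so that it sits flat on the sleeve. Then swing the support arm over the top of the shaft until it meets its stop, and finally take the plywood guard panel from its parking block and slide it fully down into the guide beside the spindle. Lower the parts rather than dropping them, and leave the other things on the bench where they stand.

Things in the scene. Friction and masses are not known exactly. Their poses are not given: they have to be found in the camera images.
- sleeve: tall brown abrasive sleeve, a tube open at both ends, 64 mm high, 60 mm outside, bore 33.6 mm; stands upright at the start on the brown work mat (2 mm thick). Origin: centre of its underside, z along its axis; both ends are alike
- spacer: low plain grey plastic spacer ring, 26 mm high, 60 mm outside, bore 33.6 mm; lies flat on the work mat. It and the sleeve may stand in each other's place. Origin: centre of its underside, z along its axis
- spindle_seat (a point): point on the shaft's axis on its 62 mm seat flange, 20 mm above the bench, where the sleeve's underside ends up. Axes: those of the base, a grey plate 14 mm thick, from -85 to +105 mm in x and -153 to +117 mm in y of the shaft, turned a little on the bench; z up. Shaft: steel, 30 mm in diameter up to 98 mm above this point, then tapering to 18 mm at its tip
- shaft_tip (a point): top of the shaft, on its axis, 106 mm above the seat and 126 mm above the bench
- support_arm (a joint): angle of the support arm in rad: 0 = over the shaft, against its stop; positive = swung out behind the shaft (counter-clockwise from above), up to 2.0. It turns stiffly about an upright axis and stays where it is left
- support_pivot (a point): point on the arm's axis, on top of a 22 mm pivot post, 136 mm above the bench and 95 mm from the shaft along the base's +y. The arm is a flat grey bar 20 mm wide reaching from 130 to 152 mm above the bench, 95 mm from the pivot to its handle
- support_handle (a point): upper middle of the arm's upright round black handle, 18 mm in diameter; this point is 178 mm above the bench, the handle stands from 152 to 196 mm. It moves with the arm on a circle of 95 mm radius about the pivot, and is right above the shaft when the arm is home
- guard_panel: flat plywood panel 120 mm wide (own x), 8 mm thick (own y), 120 mm high (own z), standing upright in the parking block. Origin: centre of its lower edge. Either face may point either way
- guide_floor (a point): middle of the guard guide's floor, 14 mm above the bench, 125 mm from the shaft along the base's -y: the middle of the panel's lower edge ends here, its width along this point's x. The guide is two upright channels facing each other along x, 125 mm apart inside, grooves 11 mm wide (y), 12 mm deep, 70 mm tall, with flared lead-ins up to 82 mm
- parking_block: fixed wooden block 150 x 60 x 30 mm with a lengthwise groove (own x) 11 mm wide in which the panel stands; groove floor 8 mm above its underside; it stands on the 2 mm work mat. Origin: centre of its underside
- body_a: bystander: black printed cup, 70 mm across, 105 mm tall, at the back behind the sleeve and spacer, origin under its centre
- tape: bystander: roll of tape lying flat, 94 mm across, 25 mm high, origin under its centre
- sander: bystander: sanding block 38 x 68 x 25 mm, origin under its centre
- jar: bystander: screw-top paste jar 55 mm across, 54 mm tall, origin under its centre
Not all that is in view belongs to the job. Several things have the shape of the spacer; the one meant has the colours described above.

How it is judged:
On the way, in this order (a step that is already met when the one before it is completed fails the run):
1. the tall sleeve sits on the flange, over the shaft (z of sleeve in the frame of spindle_seat between -0.004 and 0.004 m and horizontal distance between sleeve and spindle_seat below 0.0045 m and angle between sleeve's own z axis and vertical below 0.08 rad), for 0.2 s.
2. the spacer lies on the sleeve, over the shaft (all of step 1 and z of spacer in the frame of spindle_seat between 0.06 and 0.069 m and horizontal distance between spacer and spindle_seat below 0.0045 m and angle between spacer's own z axis and vertical below 0.08 rad), for 0.2 s.
3. the support arm is over the shaft, at its stop (all of step 2 and value of joint support_arm below 0.1 rad), for 0.2 s.
4. the guard panel is fully down in its guide (all of step 3 and z of guard_panel in the frame of guide_floor between -0.004 and 0.005 m and x of guard_panel in the frame of guide_floor between -0.007 and 0.007 m and y of guard_panel in the frame of guide_floor between -0.005 and 0.005 m and angle between the x axis of guard_panel and the x axis of guide_floor, either way round below 0.08 rad and angle between guard_panel's own z axis and vertical below 0.08 rad), for 0.2 s.
At the end, for the whole second after the job is handed in: Sleeve within 4 mm of the flange, spacer 60 to 69 mm above it, both within 4.5 mm of the shaft axis; arm within 0.10 rad of its stop; panel within 5 mm of the guide floor, 7 mm lengthwise and 5 mm sideways; all upright and aligned within 0.08 rad, parts at rest (all of step 4 and linear speed of each of sleeve, spacer, guard_panel below 0.03 m/s); the robot touches nothing.
It fails at once if a bystander (black cup by the spindle parts, tape roll, sanding block, jar) is shoved more than 30 mm or knocked over (distance of any of body_a, tape, sander, jar from where it was at the start of the episode above 0.03 m or angle between any of body_a, tape, sander, jar's own z axis and vertical above 0.4 rad).
It fails at once if the sleeve is dropped (falls freely by about 20 mm or more) (linear speed of sleeve above 0.6 m/s and contact force between sleeve and the fingers below 0.05 N).
It fails at once if the spacer is dropped (falls freely by about 20 mm or more) (linear speed of spacer above 0.6 m/s and contact force between spacer and the fingers below 0.05 N).
It fails at once if the panel is dropped (falls freely by about 20 mm or more) (linear speed of guard_panel above 0.6 m/s and contact force between guard_panel and the fingers below 0.05 N).
It also fails if it takes over 72 s, if anything falls off the work surface, if the arm or the gripper's body presses on something with over 40 N, if the wrist force passes 120 N, or if a joint passes its speed limit or range.

## Working session

There is one attempt and no reset: what is moved stays moved. The work goes in short steps, Python scripts to look and compute and a shell command to move; the robot and the scene stay as the last step left them, time stands still between calls to the robot, and variables do not carry over. Pictures are saved under pics/ and viewed, at most 10 in all, crops included, and the job is handed in when it is done.

```bash
ls; mkdir -p pics
python3 - <<'E'
from cell import *
import cv2,numpy as np
s=sense(); print(s['t'],s['eef_pos'],s['orientation'],s['width'])
ims={n:camera(n) for n in("top","side")}
for n in ims:
    cv2.imwrite(f'pics/{n}0.png',ims[n]); print(camera_info(n))
    for th in ["sleeve","spacer","support_handle","support_arm","guard_panel","parking_block","body_a","tape","sander","jar","spindle_seat","shaft_tip"]:
        try: print(n,th,[(np.round(d['point'],3).tolist(),round(d['p'],2)) for d in recognise(n,th)][:5])
        except Exception as e: print(th,e)
E
```

```text
pics
0.0 [ 0.15991263 -0.62934113  0.20875024] [-3.11525064e+00 -3.89591164e-01  1.41857738e-04] 0.9985801281912559
{'vertical_fov': 48.68551134178951, 'cx': 250.92170709124957, 'cy': 195.6936367679191, 'distortion': array([-0.05592822,  0.        ,  0.        ,  0.        ,  0.        ]), 'xyz': array([ 0.37693444, -0.02878832,  1.32893489]), 'orientation': array([ 0.09064258, -0.05615238, -1.59072051])}
top sleeve [([0.552, -0.106, 0.066], 0.7)]
top spacer [([0.306, 0.281, 0.024], 0.67), ([0.453, 0.364, 0.026], 0.67), ([0.426, -0.094, 0.027], 0.62), ([0.331, -0.163, 0.029], 0.55)]
top support_handle [([0.552, 0.251, 0.148], 0.57), ([0.663, -0.103, 0.046], 0.35)]
top support_arm [([0.551, 0.248, 0.152], 0.83)]
top guard_panel [([0.564, -0.267, 0.104], 0.92), ([0.501, 0.156, 0.015], 0.73)]
top parking_block [([0.561, -0.259, 0.037], 0.57)]
top body_a [([0.664, -0.102, 0.046], 0.58)]
top tape [([0.657, 0.005, 0.024], 0.62)]
top sander [([0.557, -0.392, 0.03], 0.79), ([0.429, -0.091, 0.03], 0.18)]
top jar [([0.667, 0.262, 0.054], 0.57)]
top spindle_seat [([0.5, 0.154, 0.012], 0.93)]
to
[... 379 characters left out ...]
([0.489, 0.182, 0.015], 0.55)]
side spacer [([0.33, -0.151, 0.021], 0.64), ([0.448, 0.375, 0.021], 0.61), ([0.305, 0.292, 0.023], 0.55), ([0.431, -0.085, 0.022], 0.5), ([0.492, 0.182, 0.016], 0.38)]
side support_handle [([0.49, 0.182, 0.016], 0.7), ([0.557, 0.258, 0.152], 0.69)]
side support_arm [([0.557, 0.255, 0.153], 0.59), ([0.486, 0.186, 0.014], 0.47)]
side guard_panel []
side parking_block [([0.555, -0.244, 0.025], 0.79)]
side body_a [([0.639, -0.078, 0.066], 0.95)]
side tape [([0.65, 0.01, 0.022], 0.84)]
side sander []
side jar [([0.656, 0.274, 0.048], 0.69)]
side spindle_seat [([0.492, 0.183, 0.015], 0.91), ([0.546, -0.381, 0.027], 0.37)]
side shaft_tip [([0.49, 0.186, 0.014], 0.91)]
```

View pics/top0.png

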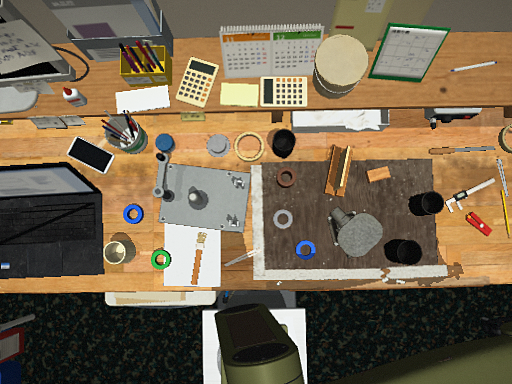

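View pics/side0.png

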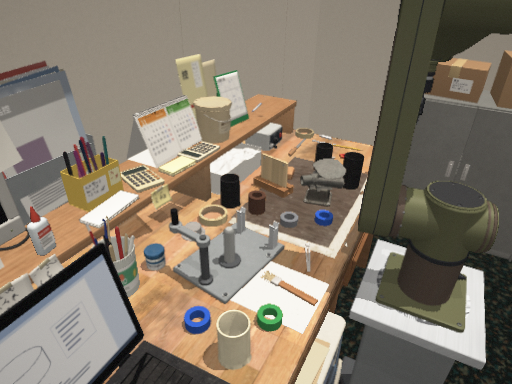

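The top view shows the sleeve at (285,176), grey spacer at (283,219), shaft at (198,199), pivot at (161,192), handle at (161,157), guide channels at (240,180) and (238,213), and the panel in its block at (340,170). An unlisted grey object stands at (355,230) and must be avoided. In the side view the sleeve is at (257,202) and the spacer at (289,218).

```bash
cat > h.py <<'E'
from cell import *
import cv2,numpy as np
from scipy.spatial.transform import Rotation as R
def KD(i):
    f=192/np.tan(np.radians(i['vertical_fov']/2)); return np.array([[f,0,i['cx']],[0,f,i['cy']],[0,0,1]]),np.array(i['distortion'])
def px2w(i,uv,z):
    K,D=KD(i); p=cv2.undistortPoints(np.float64(uv).reshape(-1,1,2),K,D).reshape(-1,2)
    d=R.from_rotvec(i['orientation']).apply(np.c_[p[:,0],-p[:,1],-np.ones(len(p))]); o=np.array(i['xyz'])
    return o+d*((z-o[2])/d[:,2])[:,None]
def w2px(i,P):
    K,D=KD(i); Rc=R.from_rotvec(i['orientation'])
    c=Rc.inv().apply(np.atleast_2d(P)-i['xyz']); c=c*[1,-1,-1]
    return cv2.projectPoints(c,np.zeros(3),np.zeros(3),K,D)[0].reshape(-1,2)
E
python3 - <<'E'
from h import *
im=cv2.imread('pics/top0.png')
a=cv2.resize(im[125:285,145:320],None,fx=4.5,fy=3.7*4.5/3.7*0+4.5,interpolation=cv2.INTER_CUBIC)[:600]
b=cv2.resize(im[140:275,145:265],None,fx=4.4,fy=4.4,interpolation=cv2.INTER_CUBIC)
b2=cv2.resize(im[140:275,265:320+40],None,fx=2.8,fy=4.4,interpolation=cv2.INTER_CUBIC)
cv2.imwrite('pics/c1.png',b)
i=camera_info('top')
for n,uv,z in [("sleeve",(285,176),.066),("spacer",(283,219),.028),("tip",(198,199),.126),("piv",(161,192),.152),("handle",(161,157),.196),("g1",(240,181),.096),("g2",(238,213),.096),("obst",(355,230),.1)]: print(n,px2w(i,uv,z).round(3))
E
```

```text
sleeve [[ 0.552 -0.106  0.066]]
spacer [[ 0.425 -0.098  0.028]]
tip [[0.484 0.148 0.126]]
piv [[0.503 0.248 0.152]]
handle [[0.594 0.238 0.196]]
g1 [[0.536 0.028 0.096]]
g2 [[0.443 0.036 0.096]]
obst [[ 0.386 -0.301  0.1  ]]
```

View pics/c1.png

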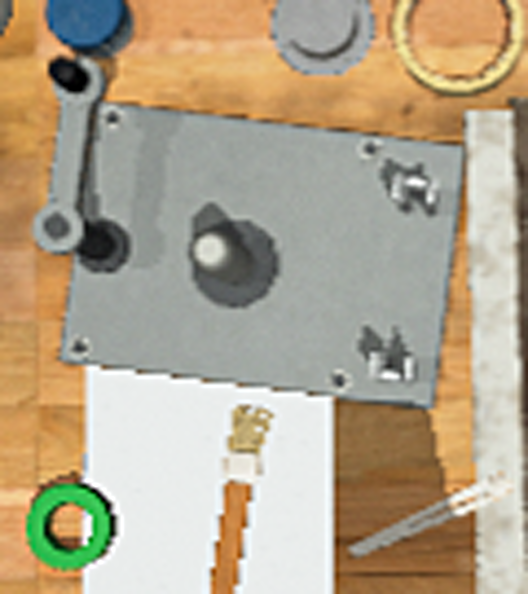

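The crop shows the base plate corners at (108,100), (463,148), (432,405), (62,360), the shaft tip at (210,250), and the arm's pivot at (57,228) with its handle at (70,72).

Run:
```python
from h import *
from scipy.optimize import least_squares
i=camera_info('top')
c=np.array([(108,100),(463,148),(432,405),(62,360),(210,250),(57,228)])/4.4+[145,140]-0.5+.1
L=np.array([(.105,.117,.014),(.105,-.153,.014),(-.085,-.153,.014),(-.085,.117,.014),(0,0,.126),(0,.095,.152)])
def W(p): return np.c_[R.from_euler('z',p[2]).apply(L)[:,:2]+p[:2],L[:,2]]
f=lambda p:(w2px(i,W(p))-c).ravel()
r=least_squares(f,[.485,.148,-.1]); print(r.x, r.fun.reshape(-1,2).round(2))
M=R.from_euler('z',r.x[2])
for n,l in [("guide",(0,-.125,0)),("pivot",(0,.095,0))]: print(n,(M.apply(l)[:2]+r.x[:2]).round(4))
h=px2w(i,[c*0+[70/4.4+145-.4,72/4.4+140-.4]][0][:1],.196)[0]; pv=M.apply((0,.095,0))[:2]+r.x[:2]
d=M.inv().apply([*(h[:2]-pv),0]); print(h,d,'angle',np.arctan2(d[0],-d[1]))
for th,z in [("sleeve",.066),("spacer",.028),("guard_panel",.13)]:
    camera("top")
    for o in outline_of("top",th):
        m=o['region'].astype(np.uint8); cn=max(cv2.findContours(m,0,2)[0],key=cv2.contourArea); 
        rr=cv2.minAreaRect(cn); print(th,o['p'],rr, px2w(i,[rr[0]],z).round(4))
        if th=="guard_panel": print(px2w(i,cv2.boxPoints(rr),.13).round(4))
print(camera_info('wrist'))
```

```text
[ 0.49185067  0.16271413 -0.15099171] [[-2.43 -0.42]
 [ 1.62 -0.63]
 [ 0.66  1.39]
 [-0.96  0.2 ]
 [ 0.45 -0.2 ]
 [ 0.5  -0.37]]
guide [0.473  0.0391]
pivot [0.5061 0.2566]
[0.59739861 0.23935509 0.196     ] [ 0.09281883 -0.00335465  0.        ] angle 1.5346701325851362
sleeve 0.53 ((285.5, 177.0), (20.0, 19.0), 90.0) [[ 0.5492 -0.1071  0.066 ]]
spacer 0.82 ((161.0, 259.0), (18.0, 20.0), 90.0) [[0.3102 0.2779 0.028 ]]
spacer 0.7 ((282.2500305175781, 218.25003051757812), (17.677669525146484, 18.384777069091797), 45.0) [[ 0.4274 -0.096   0.028 ]]
spacer 0.63 ((133.0, 213.5), (19.0, 20.0), 90.0) [[0.4515 0.3653 0.028 ]]
spacer 0.38 ((199.5752716064453, 192.4228515625), (96.09900665283203, 68.98089599609375), 7.4314093589782715) [[0.5125 0.1571 0.028 ]]
guard_panel 0.76 ((341.40386962890625, 167.4807586669922), (8.43299388885498, 45.106712341308594), 11.309932708740234) [[ 0.5643 -0.2631  0.13  ]]
[[ 0.5038 -0.2364  0.13  ]
 [ 0.6307 -0.2668  0.13  ]
 [ 0.6253 -0.2903  0.13  ]
 [ 0.4986 -0.2596  0.13  ]]
guard_panel 0.62 ((199.8848876953125, 192.55201721191406), (97.30475616455078, 69.0480728149414), 7.696051120758057) [[0.5015 0.1416 0.13  ]]
[[ 0.4256  0.2937  0.13  ]
 [ 0.6227  0.2673  0.13  ]
 [ 0.5777 -0.0106  0.13  ]
 [ 0.3834  0.0195  0.13  ]]
{'vertical_fov': 67.61856022857964, 'cx': 256.3776476900019, 'cy': 194.0456441907004, 'distortion': array([0.01313656, 0.        , 0.        , 0.        , 0.        ]), 'xyz': array([ 0.24256826, -0.60872763,  0.37293034]), 'orientation': array([-0.28221796,  0.21915155, -1.30917367])}
```

```bash
cat >> h.py <<'E'
def go(x,y,z,yaw):
    s=sense(); p=np.array(s['eef_pos']); Ro=R.from_rotvec(s['orientation'])
    T=R.from_euler('z',yaw)*R.from_euler('x',np.pi); dr=(Ro.inv()*T).as_rotvec()
    d=np.array([x,y,z])-p
    print('t',round(s['t'],2),'at',p.round(4),'dworld mm',(d*1000).round(1),'| in present tool',(Ro.inv().apply(d)*1000).round(1),'| in goal tool',(T.inv().apply(d)*1000).round(1),'| turn',dr.round(3))
E
python3 - <<'E'
from h import *
s=sense(); i=camera_info('wrist'); Ro=R.from_rotvec(s['orientation'])
print('cam in tool',Ro.inv().apply(i['xyz']-s['eef_pos']),'look',Ro.inv().apply(R.from_rotvec(i['orientation']).apply([0,0,-1])),'right',Ro.inv().apply(R.from_rotvec(i['orientation']).apply([1,0,0])))
go(.42,-.10,.3,0)
E
```

```text
cam in tool [ 0.08522974 -0.00028475 -0.16286626] look [-3.25992832e-01  1.49479213e-04  9.45372229e-01] right [-6.14578507e-05  9.99999982e-01 -1.79309297e-04]
t 1.6 at [ 0.16   -0.63    0.2101] dworld mm [260.  530.   89.9] | in present tool [ 382.5 -449.7  -90. ] | in goal tool [ 260.  -530.   -89.9] | turn [ 0.    -0.     0.249]
```

```bash
python3 -m pendant '[[0,0,-50,0,0,0.125],[0,0,-50,0,0,0.124],[35,-48,0,0,0,0],[35,-48,0,0,0,0],[35,-48,0,0,0,0],[35,-48,0,0,0,0],[35,-48,0,0,0,0],[35,-48,0,0,0,0],[35,-48,0,0,0,0],[35,-48,0,0,0,0],[35,-48,0,0,0,0],[35,-48,0,0,0,0]]' 1
python3 -m pendant '[[30,-50,0,0,0,0],[0,0,0,0,0,0],[0,0,0,0,0,0]]'
python3 - <<'E'
from h import *
go(.54,-.10,.3,0)
i=camera_info('wrist');im=camera('wrist');cv2.imwrite('pics/w1.png',im)
for th,z in [("sleeve",.066),("spacer",.028)]:
    print([(np.round(d['point'],4),round(d['p'],2)) for d in recognise('wrist',th)])
    for o in outline_of('wrist',th):
        m=o['region'].astype(np.uint8); cn=max(cv2.findContours(m,0,2)[0],key=cv2.contourArea)
        print(th,round(o['p'],2),cv2.fitEllipse(cn),px2w(i,[cv2.fitEllipse(cn)[0]],z).round(4))
E
```

```text
t: 3.1
eef_pos: [0.511, -0.1483, 0.3104]
orientation: [3.141, -0.0, 0.001]
force: [0.8, -1.0, 0.8]
width: 1.001
finger_force: 0.0
t: 3.48
eef_pos: [0.54, -0.1, 0.3099]
orientation: [3.141, 0.001, -0.001]
force: [0.2, 0.3, -0.1]
width: 1.002
finger_force: 0.0
t 3.48 at [ 0.54   -0.1     0.3099] dworld mm [-0.   0.  -9.9] | in present tool [-0.  -0.   9.9] | in goal tool [-0.  -0.   9.9] | turn [0. 0. 0.]
[(array([ 0.554 , -0.1052,  0.067 ]), 0.96)]
sleeve 0.82 ((261.6991882324219, 146.42335510253906), (39.98012161254883, 45.2314567565918), 173.12960815429688) [[ 0.5563 -0.1072  0.066 ]]
sleeve 0.46 ((253.92384338378906, 216.29052734375), (33.7525634765625, 35.507652282714844), 159.81211853027344) [[ 0.4485 -0.0959  0.066 ]]
[(array([ 0.3379, -0.158 ,  0.0275]), 0.83), (array([ 0.4306, -0.0945,  0.0288]), 0.79), (array([0.4473, 0.3396, 0.0043]), 0.53)]
spacer 0.9 ((253.80992126464844, 216.0758514404297), (34.23882293701172, 35.77198028564453), 4.574464321136475) [[ 0.4324 -0.0954  0.028 ]]
spacer 0.83 ((290.1085205078125, 264.0828552246094), (33.07307434082031, 34.50674057006836), 123.60525512695312) [[ 0.339  -0.1602  0.028 ]]
spacer 0.81 ((50.242923736572266, 273.2474670410156), (32.310909271240234, 41.23831558227539), 80.8733139038086) [[0.321  0.2709 0.028 ]]
spacer 0.39 ((0.08227849006652832, 203.5), (5.247700214385986, 13.033331871032715), 0.0) [[0.4552 0.3212 0.028 ]]
```

View pics/w1.png

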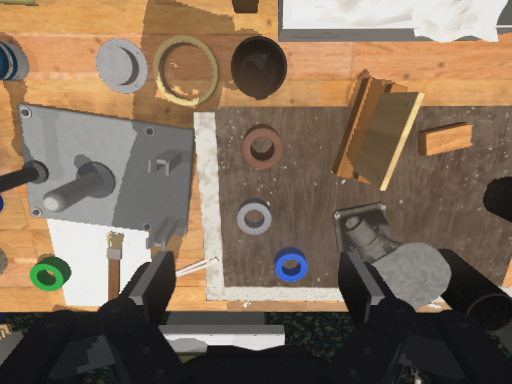

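Wrist view: the sleeve is at (262,146), grey spacer at (254,216), shaft tip at (50,203), cup behind the sleeve at (259,66), and panel top edge at (405,140). These agree with the top camera.

```bash
python3 -m pendant '[[6.5,3,0,0,0,0],[7,3.5,30,0,0,0],[0,0,50,0,0,0],[0,0,50,0,0,0],[0,0,50,0,0,0],[0,0,40,0,0,0],[0,0,20,0,0,0],[0,0,14,0,0,0],[0,0,10,0,0,0],[0,0,5,0,0,0],[0,0,0,0,0,0]]' 1
python3 -m pendant '[[0,0,0,0,0,0],[0,0,0,0,0,0],[0,0,0,0,0,0],[0,0,0,0,0,0],[0,0,0,0,0,0],[0,0,0,0,0,0]]' -1 30
python3 - <<'E'
from h import *
cv2.imwrite('pics/w2.png',camera('wrist')); print(sense()['finger_force'],sense()['eef_pos'],sense()['force'])
E
```

```text
t: 5.1
eef_pos: [0.554, -0.1067, 0.0415]
orientation: [3.141, -0.0, 0.001]
force: [0.2, -0.4, 0.1]
width: 0.997
finger_force: 0.0
t: 5.85
eef_pos: [0.5596, -0.1041, 0.0488]
orientation: [-3.137, 0.002, -0.019]
force: [-0.7, 14.8, 26.0]
width: -0.001
finger_force: 11.9
11.888145569339486 [ 0.55962104 -0.10413832  0.04876822] [-1.39623961 14.328691   26.02039312]
```

View pics/w2.png

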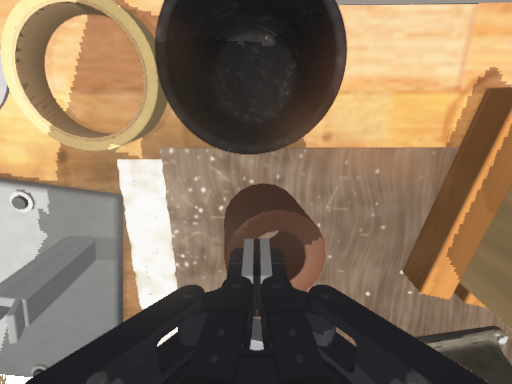

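Run:
```python
from h import *
i=camera_info('wrist')
for c in [(.5535,-.1065),(.56,-.115)]:
    for z,r in [(.066,.03),(.066,.0168),(.002,.03)]:
        a=np.arange(0,2*np.pi,np.pi/2); print(c,z,r,w2px(i,np.c_[c[0]+r*np.cos(a),c[1]+r*np.sin(a),z+0*a]).round(0).tolist())
print('tcp',w2px(i,sense()['eef_pos']))
camera('wrist')
m=outline_of('wrist','sleeve'); 
for o in m[:2]: 
    ys,xs=np.nonzero(o['region']);print(o['p'],xs.min(),xs.max(),ys.min(),ys.max())
```

```text
(0.5535, -0.1065) 0.066 0.03 [[261.0, 212.0], [210.0, 260.0], [261.0, 303.0], [313.0, 260.0]]
(0.5535, -0.1065) 0.066 0.0168 [[261.0, 234.0], [232.0, 260.0], [261.0, 285.0], [290.0, 260.0]]
(0.5535, -0.1065) 0.002 0.03 [[260.0, 181.0], [223.0, 217.0], [260.0, 251.0], [298.0, 217.0]]
(0.56, -0.115) 0.066 0.03 [[277.0, 201.0], [224.0, 250.0], [275.0, 294.0], [328.0, 250.0]]
(0.56, -0.115) 0.066 0.0168 [[277.0, 224.0], [247.0, 250.0], [275.0, 276.0], [305.0, 250.0]]
(0.56, -0.115) 0.002 0.03 [[272.0, 173.0], [233.0, 210.0], [271.0, 244.0], [309.0, 210.0]]
tcp [[257.16817551 237.27814908]]
0.65 224 325 183 291
0.42 0 122 178 377
```

The sleeve was not gripped: the fingers shut over its rim and into the bore, leaving it slightly tilted. I'll lift out gently and look again before gripping deeper.

```bash
python3 -m pendant '[[-1.5,1,-4,0,0,0],[-1,1,-4,0,0,0],[0,1,-4,0,0,0],[0,1,-4,0,0,0],[0,0,-4,0,0,0],[0,0,-4,0,0,0],[0,0,-6,0,0,0],[0,0,-8,0,0,0],[0,0,-10,0,0,0],[0,0,-20,0,0,0],[0,0,0,0,0,0]]' -1 20
python3 - <<'E'
from h import *
im=camera('wrist');cv2.imwrite('pics/w3.png',im);i=camera_info('wrist')
for o in outline_of('wrist','sleeve')[:2]: 
    ys,xs=np.nonzero(o['region']);print(o['p'],xs.min(),xs.max(),ys.min(),ys.max())
for z,r in [(.066,.03),(.066,.0168),(.002,.03)]:
        a=np.arange(0,2*np.pi,np.pi/2); print(z,r,w2px(i,np.c_[.556+r*np.cos(a),-.11+r*np.sin(a),z+0*a]).round(0).tolist())
E
```

```text
t: 7.38
eef_pos: [0.553, -0.1111, 0.1122]
orientation: [3.14, -0.0, 0.008]
force: [0.5, 0.2, -0.1]
width: -0.004
finger_force: 0.0
0.8 216 288 156 240
0.066 0.03 [[256.0, 168.0], [217.0, 206.0], [256.0, 240.0], [294.0, 206.0]]
0.066 0.0168 [[256.0, 185.0], [234.0, 206.0], [256.0, 226.0], [277.0, 206.0]]
0.002 0.03 [[256.0, 152.0], [226.0, 183.0], [256.0, 211.0], [286.0, 183.0]]
```

View pics/w3.png

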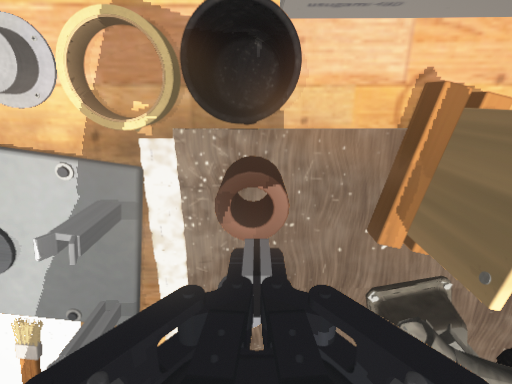

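Sleeve is upright again at (252,206) in the image, about (0.556, -0.107). Gripping deeper.

```bash
python3 -m pendant '[[1.5,-2,0,0,0,0],[1.5,-2,0,0,0,0],[0,0,0,0,0,0],[0,0,0,0,0,0],[0,0,20,0,0,0],[0,0,20,0,0,0],[0,0,20,0,0,0],[0,0,13,0,0,0],[0,0,9,0,0,0],[0,0,0,0,0,0]]' 1
python3 -m pendant '[[0,0,0,0,0,0],[0,0,0,0,0,0],[0,0,0,0,0,0],[0,0,0,0,0,0],[0,0,0,0,0,0]]' -0.5 25
python3 - <<'E'
from h import *
go(.556,-.107,.03,0)
E
```

```text
t: 8.72
eef_pos: [0.5537, -0.1065, 0.0262]
orientation: [-3.141, 0.0, 0.002]
force: [0.1, -0.8, -0.1]
width: 0.997
finger_force: 0.0
t: 9.35
eef_pos: [0.555, -0.1069, 0.0284]
orientation: [3.141, -0.0, 0.003]
force: [-2.4, -0.6, 5.1]
width: 0.696
finger_force: 27.1
t 9.35 at [ 0.555  -0.1069  0.0284] dworld mm [ 1.  -0.1  1.6] | in present tool [ 1.   0.1 -1.6] | in goal tool [ 1.   0.1 -1.6] | turn [ 0.001 -0.002 -0.   ]
```

```bash
python3 -m pendant '[[0,0,-10,0,0,0],[0,0,-20,0,0,0],[0,0,-30,0,0,0],[0,0,-30,0,0,0],[0,0,-40,0,0,0],[0,0,-42,0,0,0],[-12,-30,0,0,0,0],[-15,-40,0,0,0,0],[-23,-40,0,0,0,0],[-27,-42,0,0,0,0],[-28,-42,0,0,0,0],[-25,-40,0,0,0,0]]'
python3 -m pendant '[[-15,-20,0,0,0,0],[-10,-13,0,0,0,0],[0,0,0,0,0,0],[0,0,0,0,0,0]]'
python3 - <<'E'
from h import *
s=sense();go(.40,.16,.20,0);i=camera_info('wrist');im=camera('wrist');cv2.imwrite('pics/w4.png',im)
np.save('w4.npy',np.r_[i['xyz'],i['orientation']])
E
```

```text
t: 10.85
eef_pos: [0.4231, 0.1287, 0.2002]
orientation: [-3.141, 0.001, -0.003]
force: [0.2, 0.4, -0.1]
width: 0.69
finger_force: 27.3
t: 11.35
eef_pos: [0.3996, 0.16, 0.1993]
orientation: [3.141, -0.001, 0.001]
force: [-0.1, 0.4, -0.7]
width: 0.694
finger_force: 27.4
t 11.35 at [0.3996 0.16   0.1993] dworld mm [0.4 0.  0.7] | in present tool [ 0.4 -0.  -0.7] | in goal tool [ 0.4 -0.  -0.7] | turn [ 0.    -0.    -0.001]
```

View pics/w4.png

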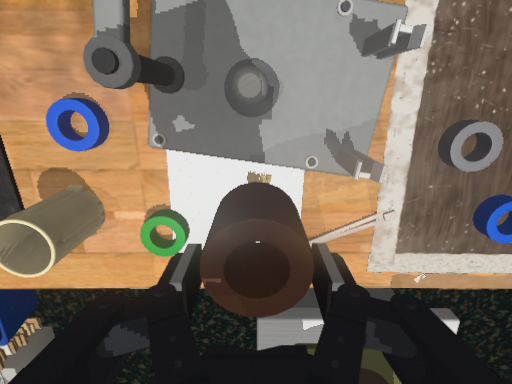

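The wrist view shows the held sleeve, the shaft tip and flange at about (252,87), the pivot disc at (108,60), and the guide channel tops at (410,38) and (368,172). Refining numerically.

Run:
```python
from h import *
i=camera_info('wrist');v=np.load('w4.npy');i['xyz'],i['orientation']=v[:3],v[3:]
im=cv2.imread('pics/w4.png');g=cv2.cvtColor(im,6)
def hc(x0,x1,y0,y1,r0,r1,p2=12):
    c=cv2.HoughCircles(cv2.resize(g[y0:y1,x0:x1],None,fx=4,fy=4,interpolation=2),cv2.HOUGH_GRADIENT,1,8,param1=60,param2=p2,minRadius=r0*4,maxRadius=r1*4)
    return [] if c is None else [( (c_[0]-1.5)/4+x0,(c_[1]-1.5)/4+y0,c_[2]/4) for c_ in c[0][:4]]
for n,a,z in [('tip',(220,285,50,125,10,22),.126),('flange',(210,295,45,135,22,36),.020),('pivot',(75,150,25,100,14,30),.152)]:
    for c in hc(*a): print(n,np.round(c,1),px2w(i,[c[:2]],z)[0].round(4))
print('pred tip r px', np.ptp(w2px(i,[[.49,.163-.009,.126],[.49,.163+.009,.126]])[:,0])/2, np.ptp(w2px(i,[[.49,.163-.031,.02],[.49,.163+.031,.02]])[:,0])/2)
a=cv2.resize(cv2.convertScaleAbs(im[0:200,80:440],alpha=1.7,beta=-60),None,fx=2.2,fy=2.2,interpolation=2)
cv2.imwrite('pics/c4.png',a)
```

```text
tip [249.2  86.   11.1] [0.4914 0.1658 0.126 ]
tip [247.2  85.2  13.3] [0.4919 0.1674 0.126 ]
tip [245.2  85.5  21.8] [0.4918 0.1689 0.126 ]
tip [242.2  89.   19.2] [0.4892 0.1713 0.126 ]
flange [253.5  87.2  29.8] [0.4931 0.1635 0.02  ]
flange [251.2  85.5  27.3] [0.4949 0.166  0.02  ]
flange [251.5  88.   27.8] [0.4923 0.1658 0.02  ]
flange [248.   87.5  31. ] [0.4928 0.1697 0.02  ]
pivot [111.   66.5  21.3] [0.5027 0.2576 0.152 ]
pivot [112.2  57.   29.3] [0.5084 0.2558 0.152 ]
pivot [118.2  61.5  27.2] [0.5057 0.2523 0.152 ]
pivot [110.5  64.   23.6] [0.5042 0.2577 0.152 ]
pred tip r px 11.662464127221682 27.66282444110186
```

View pics/c4.png

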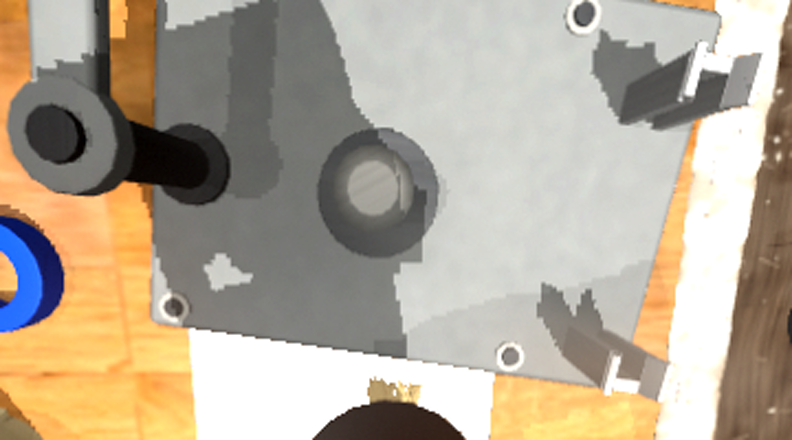

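The shaft tip is at crop (373,188), the flange centre at (378,193), the pivot disc at (68,137), and the guide tops near (727,75) and (638,376).

Run:
```python
from h import *
i=camera_info('wrist');v=np.load('w4.npy');i['xyz'],i['orientation']=v[:3],v[3:]
f=lambda c,z:px2w(i,[(c[0]/2.2+80-.27,c[1]/2.2-.27)],z)[0].round(4)
t=f((373,188),.126);p=f((68,137),.152);g1=f((727,75),.096);g2=f((638,376),.096)
print(t,p,np.linalg.norm((p-t)[:2]),'yaw',-np.arctan2((p-t)[0]*-1,(p-t)[1])*-1, np.arctan2(p[1]-t[1],p[0]-t[0])-np.pi/2)
print(g1,g2,(g1+g2)/2,'yaw',np.arctan2(*(g1-g2)[[1,0]]))
s=px2w(i,[(256.5,268.5),(256.5,317),(201,262),(312,262)],.2369).round(4);print('sleeve top centre',s, 'tcp',sense()['eef_pos'])
go(t[0],t[1],.2,-.15)
```

```text
[0.492  0.1658 0.126 ] [0.5054 0.2574 0.152 ] 0.0925749426140789 yaw -0.14525787299237047 -0.14525787299237036
[0.5316 0.0344 0.096 ] [0.4166 0.0523 0.096 ] [0.4741  0.04335 0.096  ] yaw -0.1544131102088044
sleeve top centre [[0.4016 0.1604 0.2369]
 [0.3712 0.1604 0.2369]
 [0.4055 0.1883 0.2369]
 [0.4054 0.1325 0.2369]] tcp [0.3996867  0.15985751 0.1991641 ]
t 11.4 at [0.3997 0.1599 0.1992] dworld mm [92.3  5.9  0.8] | in present tool [92.3 -6.1 -0.8] | in goal tool [ 90.4 -19.7  -0.8] | turn [ 0.    -0.     0.149]
```

```bash
python3 -m pendant '[[15,-1,0,0,0,0],[25,-2,0,0,0,0],[25,-2,0,0,0,0],[17,0,0,0,0,0],[8.5,0,0,0,0,0],[0,0,20,0,0,0],[0,0,20,0,0,0],[0,0,10,0,0,0],[0,0,8,0,0,0],[0,0,8,0,0,0],[0,0,0,0,0,0]]'
python3 - <<'E'
from h import *
go(.490,.165,.13,0); print(sense()['force'],sense()['torque'])
E
```

```text
t: 12.78
eef_pos: [0.4894, 0.1654, 0.1325]
orientation: [3.141, -0.0, -0.001]
force: [1.5, -0.1, -2.1]
width: 0.693
finger_force: 27.3
t 12.78 at [0.4894 0.1654 0.1325] dworld mm [ 0.6 -0.4 -2.5] | in present tool [0.6 0.4 2.5] | in goal tool [0.6 0.4 2.5] | turn [ 0.     0.001 -0.   ]
[ 1.4532938  -0.10102714 -2.05893106] [-0.03595574 -0.11084228 -0.02965066]
```

```bash
python3 -m pendant '[[0.5,0,8,0,0,0],[0,0,8,0,0,0],[0,0,10,0,0,0],[0,0,12,0,0,0],[0,0,12,0,0,0],[0,0,10,0,0,0],[0,0,8,0,0,0],[0,0,4,0,0,0],[0,0,0,0,0,0]]'
python3 - <<'E'
from h import *
print(sense()['force'],sense()['torque'])
E
```

```text
t: 13.9
eef_pos: [0.4903, 0.1655, 0.0608]
orientation: [-3.142, 0.0, -0.0]
force: [2.3, 0.3, -2.2]
width: 0.691
finger_force: 27.5
[ 2.26093333  0.25744295 -2.19377709] [ 0.0845358  -0.40689361 -0.03543251]
```

```bash
python3 -m pendant '[[0,0,3,0,0,0],[0,0,2,0,0,0],[0,0,1,0,0,0],[0,0,1,0,0,0],[0,0,0,0,0,0]]'
python3 -m pendant '[[0,0,1,0,0,0],[0,0,1,0,0,0],[0,0,0,0,0,0]]'
```

```text
t: 14.52
eef_pos: [0.4903, 0.1655, 0.0541]
orientation: [-3.142, 0.0, -0.001]
force: [2.4, -0.1, -1.0]
width: 0.69
finger_force: 27.7
t: 14.9
eef_pos: [0.4903, 0.1655, 0.052]
orientation: [-3.142, 0.0, -0.0]
force: [2.0, 0.1, -0.2]
width: 0.694
finger_force: 27.7
```

```bash
python3 -m pendant '[[0,0,1,0,0,0],[0,0,1,0,0,0],[0,0,0,0,0,0]]'
python3 -m pendant '[[0,0,0.5,0,0,0],[0,0,0.5,0,0,0],[0,0,0,0,0,0]]'
```

```text
t: 15.28
eef_pos: [0.4903, 0.1655, 0.05]
orientation: [-3.142, 0.0, -0.0]
force: [3.0, 0.1, -0.1]
width: 0.693
finger_force: 27.7
t: 15.65
eef_pos: [0.4903, 0.1654, 0.0491]
orientation: [-3.142, 0.0, -0.0]
force: [2.7, -0.1, 0.6]
width: 0.693
finger_force: 27.8
```

```bash
python3 -m pendant '[[0,0,0.5,0,0,0],[0,0,0.5,0,0,0],[0,0,0,0,0,0]]'
python3 -m pendant '[[0,0,0.5,0,0,0],[0,0,0.5,0,0,0],[0,0,0,0,0,0]]'
python3 -m pendant '[[0,0,0.5,0,0,0],[0,0,0.5,0,0,0],[0,0,0,0,0,0]]'
```

```text
t: 16.02
eef_pos: [0.4903, 0.1655, 0.0481]
orientation: [-3.142, 0.0, -0.0]
force: [4.0, 0.2, 1.1]
width: 0.689
finger_force: 27.8
t: 16.4
eef_pos: [0.4903, 0.1655, 0.047]
orientation: [-3.142, 0.0, -0.0]
force: [3.6, -0.2, -0.1]
width: 0.691
finger_force: 27.8
t: 16.77
eef_pos: [0.4905, 0.1655, 0.0465]
orientation: [-3.142, 0.0, -0.001]
force: [2.2, 0.7, 4.7]
width: 0.692
finger_force: 28.0
```

Contact at exactly the expected seated height. Releasing and rising.

```bash
python3 -m pendant '[[0,0,0.5,0,0,0],[0,0,0,0,0,0],[0,0,0,0,0,0],[0,0,0,0,0,0],[0,0,-15,0,0,0],[0,0,-30,0,0,0],[0,0,-50,0,0,0],[0,0,-50,0,0,0],[-10,45,0,0,0,0],[-10,50,0,0,0,0],[-10,55,0,0,0,0],[-10,55,0,0,0,0]]' 1
python3 - <<'E'
from h import *
camera('top');i=camera_info('top')
print([(np.round(d['point'],4),round(d['p'],2)) for d in recognise('top','sleeve')])
go(.428,-.0955,.12,0)
camera('wrist');print([(np.round(d['point'],4),round(d['p'],2)) for d in recognise('wrist','spacer')])
E
```

```text
t: 18.27
eef_pos: [0.4499, -0.041, 0.1921]
orientation: [3.141, 0.001, 0.004]
force: [0.8, -0.7, -0.9]
width: 0.995
finger_force: 0.0
[(array([0.4831, 0.1562, 0.083 ]), 0.68)]
t 18.38 at [ 0.4496 -0.0436  0.192 ] dworld mm [-21.6 -51.9 -72. ] | in present tool [-21.4  51.9  72. ] | in goal tool [-21.6  51.9  72. ] | turn [ 0.002 -0.002 -0.007]
[(array([0.3113, 0.2705, 0.0173]), 0.96), (array([ 0.348 , -0.1501,  0.0295]), 0.7), (array([ 0.4281, -0.095 ,  0.0266]), 0.57)]
```

```bash
python3 -m pendant '[[-10,26,0,0,0,0],[-11.5,26,10,0,0,0],[0,0,40,0,0,0],[0,0,45,0,0,0],[0,0,40,0,0,0],[0,0,25,0,0,0],[0,0,15,0,0,0],[0,0,8,0,0,0],[0,0,4.5,0,0,0],[0,0,0,0,0,0]]' 1
python3 -m pendant '[[0,0,0,0,0,0],[0,0,0,0,0,0],[0,0,0,0,0,0],[0,0,0,0,0,0],[0,0,0,0,0,0]]' -0.5 25
```

```text
t: 19.73
eef_pos: [0.4292, -0.0916, 0.0036]
orientation: [3.141, -0.0, 0.001]
force: [-0.2, -0.8, 0.3]
width: 1.002
finger_force: 0.0
t: 20.35
eef_pos: [0.432, -0.0914, 0.0067]
orientation: [-3.14, 0.002, -0.01]
force: [-1.0, 5.8, 16.0]
width: 0.253
finger_force: 8.0
```

The fingers rode over the ring. I'll lift out gently and check its pose.

```bash
python3 -m pendant '[[-2,0,-4,0,0,0],[0,0,-4,0,0,0],[0,0,-5,0,0,0],[0,0,-5,0,0,0],[0,0,-8,0,0,0],[0,0,-20,0,0,0],[0,0,-30,0,0,0],[0,0,0,0,0,0]]' -0.5 20
python3 - <<'E'
from h import *
im=camera('wrist');cv2.imwrite('pics/w5.png',im);i=camera_info('wrist')
print([(np.round(d['point'],4),round(d['p'],2)) for d in recognise('wrist','spacer')])
for o in outline_of('wrist','spacer')[:4]:
    ys,xs=np.nonzero(o['region']);print(round(o['p'],2),xs.min(),xs.max(),ys.min(),ys.max())
for z,r in [(.028,.03),(.028,.0168),(.002,.03)]:
        a=np.arange(0,2*np.pi,np.pi/2); print(z,r,w2px(i,np.c_[.428+r*np.cos(a),-.0955+r*np.sin(a),z+0*a]).round(0).tolist())
E
```

```text
t: 21.35
eef_pos: [0.4288, -0.0923, 0.0819]
orientation: [3.14, -0.0, 0.009]
force: [0.0, -0.0, 0.6]
width: 0.246
finger_force: 0.0
[(array([ 0.3548, -0.1581,  0.0212]), 0.78)]
0.81 309 358 263 290
0.73 225 295 167 240
0.028 0.03 [[262.0, 170.0], [224.0, 207.0], [261.0, 240.0], [299.0, 207.0]]
0.028 0.0168 [[262.0, 187.0], [241.0, 207.0], [261.0, 226.0], [282.0, 207.0]]
0.002 0.03 [[261.0, 163.0], [227.0, 196.0], [261.0, 227.0], [295.0, 196.0]]
```

View pics/w5.png

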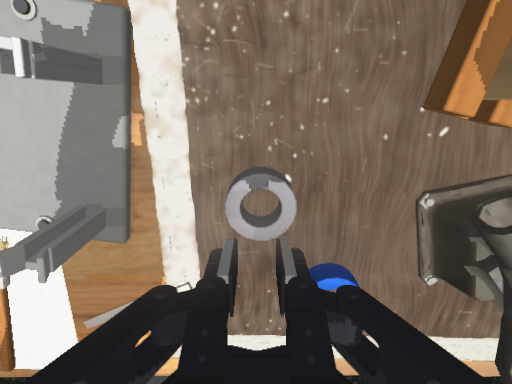

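The ring lies flat and undisturbed at (260,204). I'll pre-open to about 72 mm and go down until the tips touch the mat.

```bash
python3 -m pendant '[[1.2,2.2,0,0,0,0],[0,0,0,0,0,0],[0,0,0,0,0,0],[0,0,0,0,0,0],[0,0,20,0,0,0],[0,0,25,0,0,0],[0,0,20,0,0,0],[0,0,10,0,0,0],[0,0,5,0,0,0],[0,0,0,0,0,0]]' 0.7
python3 -m pendant '[[0,0,2,0,0,0],[0,0,2,0,0,0],[0,0,0,0,0,0]]'
```

```text
t: 22.75
eef_pos: [0.4281, -0.0938, -0.0007]
orientation: [3.142, -0.0, 0.0]
force: [-0.6, 0.3, -0.7]
width: 0.853
finger_force: 0.0
t: 23.12
eef_pos: [0.4278, -0.0937, -0.0049]
orientation: [3.142, -0.0, 0.0]
force: [-0.0, -0.0, 0.0]
width: 0.852
finger_force: 0.0
```

```bash
python3 -m pendant '[[0.5,0,1.5,0,0,0],[1,0.5,1,0,0,0],[0,0,0,0,0,0]]'
python3 -m pendant '[[0,0,1,0,0,0],[0,0,1,0,0,0],[0,0,0,0,0,0]]'
```

```text
t: 23.5
eef_pos: [0.4293, -0.0942, -0.0076]
orientation: [-3.142, 0.0, 0.0]
force: [-0.2, 0.8, 0.6]
width: 0.846
finger_force: 0.0
t: 23.88
eef_pos: [0.4292, -0.0942, -0.0096]
orientation: [-3.141, 0.0, 0.0]
force: [-0.3, -0.1, 0.4]
width: 0.853
finger_force: 0.0
```

```bash
python3 -m pendant '[[0,0,0,0,0,0],[0,0,0,0,0,0],[0,0,0,0,0,0],[0,0,0,0,0,0]]' 0.2 25
```

```text
t: 24.38
eef_pos: [0.4295, -0.0944, -0.009]
orientation: [3.141, -0.0, 0.0]
force: [-2.5, -0.2, 5.1]
width: 0.696
finger_force: 26.8
```

```bash
python3 -m pendant '[[0,0,-10,0,0,0],[0,0,-20,0,0,0],[0,0,-40,0,0,0],[0,0,-50,0,0,0],[0,0,-40,0,0,0],[5,-20,0,0,0,0],[10,-40,0,0,0,0],[12,-50,0,0,0,0],[12,-50,0,0,0,0],[12,-50,0,0,0,0],[6,-34,0,0,0,0],[4,-16,0,0,0,0]]'
python3 -m pendant '[[0,0,0,0,0,0],[0,0,0,0,0,0]]'
python3 - <<'E'
from h import *
go(.4905,.1655,.12,0)
i=camera_info('wrist'); im=camera('wrist')
for o in outline_of('wrist','spacer')[:3]:
    ys,xs=np.nonzero(o['region']);print(round(o['p'],2),xs.min(),xs.max(),ys.min(),ys.max())
z=sense()['eef_pos'][2]+.037
print(w2px(i,[[.4905,.1655-.03,z],[.4905,.1655+.03,z],[.4605,.1655,z],[.5205,.1655,z]]).round(0))
cv2.imwrite('pics/w6.png',im)
E
```

```text
t: 25.88
eef_pos: [0.4902, 0.1673, 0.1504]
orientation: [3.142, 0.003, -0.001]
force: [-0.6, -0.9, -1.2]
width: 0.692
finger_force: 27.6
t: 26.12
eef_pos: [0.4902, 0.1647, 0.1504]
orientation: [3.141, -0.002, -0.001]
force: [-0.5, -0.5, -0.9]
width: 0.692
finger_force: 27.6
t 26.12 at [0.4902 0.1647 0.1504] dworld mm [  0.3   0.8 -30.4] | in present tool [ 0.3 -0.8 30.4] | in goal tool [ 0.3 -0.8 30.4] | turn [ 0.001  0.    -0.001]
0.73 200 313 205 318
0.7 39 86 183 239
0.6 486 511 275 325
[[315. 271.]
 [197. 271.]
 [256. 318.]
 [256. 217.]]
```

```bash
python3 -m pendant '[[0.3,-0.6,15,0,0,0],[0,0,15,0,0,0],[0,0,8,0,0,0],[0,0,8,0,0,0],[0,0,8,0,0,0],[0,0,8,0,0,0],[0,0,6,0,0,0],[0,0,4,0,0,0],[0,0,2,0,0,0],[0,0,0,0,0,0]]'
python3 -m pendant '[[0,0,1,0,0,0],[0,0,1,0,0,0],[0,0,0,0,0,0]]'
```

```text
t: 27.48
eef_pos: [0.4926, 0.1664, 0.0775]
orientation: [-3.141, 0.0, -0.007]
force: [5.2, -1.1, 1.3]
width: 0.693
finger_force: 27.8
t: 27.85
eef_pos: [0.4926, 0.1664, 0.0757]
orientation: [-3.141, 0.0, -0.007]
force: [5.8, -1.6, 2.4]
width: 0.685
finger_force: 27.8
```

```bash
python3 -m pendant '[[0,0,1,0,0,0],[0,0,0.5,0,0,0],[0,0,0,0,0,0]]'
python3 -m pendant '[[0,0,0.5,0,0,0],[0,0,0.5,0,0,0],[0,0,0,0,0,0]]'
```

```text
t: 28.22
eef_pos: [0.4926, 0.1664, 0.0742]
orientation: [-3.141, 0.0, -0.007]
force: [4.5, -0.7, 1.8]
width: 0.691
finger_force: 27.9
t: 28.6
eef_pos: [0.4926, 0.1665, 0.0733]
orientation: [-3.141, 0.0, -0.007]
force: [4.2, -1.1, 2.6]
width: 0.689
finger_force: 27.9
```

```bash
python3 -m pendant '[[0,0,1,0,0,0],[0,0,0.5,0,0,0],[0,0,0,0,0,0]]'
```

```text
t: 28.98
eef_pos: [0.4928, 0.1665, 0.0729]
orientation: [-3.141, 0.0, -0.007]
force: [2.8, -1.4, 8.1]
width: 0.689
finger_force: 28.4
```

```bash
python3 -m pendant '[[0,0,0,0,0,0],[0,0,0,0,0,0],[0,0,0,0,0,0],[0,0,-20,0,0,0],[0,0,-40,0,0,0],[0,0,-50,0,0,0],[0,0,-50,0,0,-0.18],[0,0,-20,0,0,-0.18],[0,0,0,0,0,-0.18],[0,0,0,0,0,-0.18],[0,0,0,0,0,-0.18],[0,0,0,0,0,-0.18]]' 1
python3 -m pendant '[[0,0,0,0,0,-0.18],[0,0,0,0,0,-0.18],[0,0,0,0,0,-0.18],[0,0,0,0,0,-0.18],[0,0,0,0,0,-0.18],[0,0,0,0,0,-0.18],[0,0,0,0,0,-0.18],[0,0,0,0,0,-0.18],[0,0,0,0,0,-0.18],[0,0,0,0,0,-0.18],[0,0,0,0,0,0]]'
python3 - <<'E'
from h import *
i=camera_info('top');im=camera('top');cv2.imwrite('pics/t2.png',im)
for th in ['support_handle','support_arm','spacer']: print(th,[(np.round(d['point'],4),round(d['p'],2)) for d in recognise('top',th)])
go(.598,.241,.25,2.96);print(sense()['q'])
i=camera_info('wrist');im=camera('wrist');cv2.imwrite('pics/w7.png',im);np.save('w7.npy',np.r_[i['xyz'],i['orientation']])
for th in ['support_handle','support_arm','spacer']: print(th,[(np.round(d['point'],4),round(d['p'],2)) for d in recognise('wrist',th)])
E
```

```text
t: 30.48
eef_pos: [0.4902, 0.1664, 0.2499]
orientation: [-2.689, -1.623, 0.002]
force: [-0.4, -0.0, 0.4]
width: 1.0
finger_force: 0.0
t: 31.85
eef_pos: [0.4903, 0.1664, 0.2499]
orientation: [-0.413, -3.113, 0.0]
force: [0.3, 0.8, 0.6]
width: 1.0
finger_force: 0.0
support_handle []
support_arm []
spacer [(array([ 0.329 , -0.1629,  0.0261]), 0.75), (array([0.4733, 0.1541, 0.1116]), 0.45), (array([0.4808, 0.1008, 0.0126]), 0.34)]
t 32.05 at [0.4906 0.1663 0.2503] dworld mm [107.4  74.7  -0.3] | in present tool [-84.3 100.1   0.3] | in goal tool [-92.2  92.8   0.3] | turn [-0.    -0.    -0.082]
[ 2.23245761e-01 -1.94448948e-01  1.89262018e+00  2.96431545e-05
  1.44383044e+00 -1.08402011e+00]
support_handle [(array([0.4653, 0.1749, 0.0606]), 0.61), (array([0.5303, 0.2526, 0.1503]), 0.59)]
support_arm [(array([0.5272, 0.2512, 0.1506]), 0.64)]
spacer [(array([0.486 , 0.17  , 0.1094]), 0.95), (array([ 0.3403, -0.1341,  0.0116]), 0.6), (array([0.3306, 0.2714, 0.0232]), 0.58)]
```

View pics/w7.png

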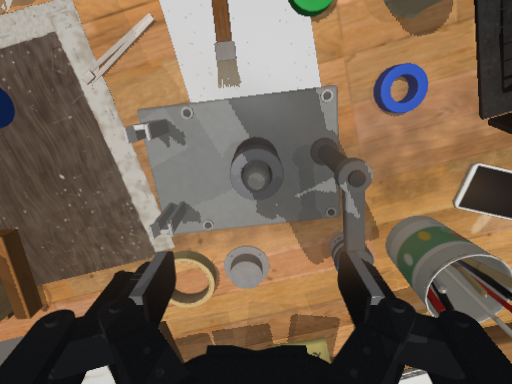

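The spacer is stacked on the shaft at (257,178). The pivot is at (356,175) and the bar runs to about (350,250), with the handle partly hidden behind the right finger.

Run:
```python
from h import *
i=camera_info('wrist');v=np.load('w7.npy');i['xyz'],i['orientation']=v[:3],v[3:]
print(px2w(i,[(356,175),(350,235)],.152).round(4))
print('handle top/base',w2px(i,[(.597,.240,.196),(.597,.240,.152)]).round(0))
```

```text
[[0.5035 0.2607 0.152 ]
 [0.5644 0.2453 0.152 ]]
handle top/base [[365. 290.]
 [350. 263.]]
```

```bash
python3 -m pendant '[[-20,25,0,0,0,0],[-32,36,0,0,0,0],[-32,36,0,0,0,0],[0,0,0,0,0,0],[0,0,30,0,0,0],[0,0,30,0,0,0],[0,0,20,0,0,0],[0,0,7,0,0,0],[0,0,0,0,0,0]]' 0
python3 -m pendant '[[0,0,0,0,0,0],[0,0,0,0,0,0],[0,0,0,0,0,0]]' -0.9 20
```

```text
t: 33.38
eef_pos: [0.5969, 0.2382, 0.1638]
orientation: [0.41, 3.114, 0.0]
force: [-0.1, 0.1, -0.5]
width: 0.496
finger_force: 0.0
t: 33.75
eef_pos: [0.5981, 0.2387, 0.1655]
orientation: [0.41, 3.111, 0.003]
force: [0.9, 0.9, 5.1]
width: 0.196
finger_force: 19.7
```

```bash
python3 -m pendant '[[0.3,-7.1,0,0,0,0.075],[1.07,-14.2,0,0,0,0.15],[1.07,-14.2,0,0,0,0.15],[1.07,-14.2,0,0,0,0.15],[1.07,-14.2,0,0,0,0.15],[1.07,-14.2,0,0,0,0.15],[1.07,-14.2,0,0,0,0.15],[1.07,-14.2,0,0,0,0.15],[1.07,-14.2,0,0,0,0.15],[0,0,0,0,0,0]]'
python3 -m pendant '[[0.3,-7.1,0,0,0,0.075],[0.3,-7.1,0,0,0,0.075],[0,0,0,0,0,0],[0,0,0,0,0,0]]'
```

```text
t: 35.0
eef_pos: [0.5091, 0.1644, 0.1655]
orientation: [2.18, 2.252, -0.005]
force: [1.4, -12.5, 6.1]
width: 0.191
finger_force: 19.7
t: 35.5
eef_pos: [0.4949, 0.1648, 0.1655]
orientation: [2.341, 2.084, -0.007]
force: [-1.8, -14.3, 7.6]
width: 0.194
finger_force: 19.8
```

```bash
python3 -m pendant '[[0,-4,0,0,0,0],[0,-2,0,0,0,0],[0,0,0,0,0,0]]'
```

```text
t: 35.88
eef_pos: [0.4909, 0.1657, 0.1655]
orientation: [2.339, 2.081, 0.0]
force: [5.7, -12.4, 3.6]
width: 0.191
finger_force: 19.8
```

```bash
python3 -m pendant '[[0,0,0,0,0,0],[0,0,0,0,0,0],[0,0,-20,0,0,0],[0,0,-30,0,0,0],[0,0,-40,0,0,0.17],[0,0,0,0,0,0.17],[0,0,0,0,0,0.17],[0,0,0,0,0,0.17],[0,0,0,0,0,0.17],[0,0,0,0,0,0.17],[0,0,0,0,0,0.17]]' 0
python3 -m pendant '[[0,0,0,0,0,0.17],[0,0,0,0,0,0.17],[0,0,0,0,0,0.16],[12,30,0,0,0,0],[20,46,0,0,0,0],[20,46,0,0,0,0],[20,46,0,0,0,0],[20,46,0,0,0,0],[20,46,0,0,0,0],[20,46,0,0,0,0],[20,46,0,0,0,0],[20,46,0,0,0,0]]' 0.2
python3 - <<'E'
from h import *
go(.565,-.265,.25,-.235);print(sense()['q'])
cv2.imwrite('pics/t3.png',camera('top'));i=camera_info('top')
for th in ['support_handle','support_arm']: print(th,[(np.round(d['point'],4),round(d['p'],2)) for d in recognise('top',th)])
print(px2w(i,[(0,0)],0)[0])
E
```

```text
t: 37.25
eef_pos: [0.4883, 0.1697, 0.2551]
orientation: [-3.115, -0.407, -0.002]
force: [0.2, 0.3, -0.8]
width: 0.499
finger_force: 0.0
t: 38.75
eef_pos: [0.5632, -0.2592, 0.2552]
orientation: [3.12, -0.368, 0.002]
force: [1.1, 1.1, 0.1]
width: 0.6
finger_force: 0.0
t 38.75 at [ 0.5632 -0.2592  0.2552] dworld mm [ 1.8 -5.8 -5.2] | in present tool [3.1 5.2 5.2] | in goal tool [3.1 5.2 5.2] | turn [ 0.    -0.001  0.   ]
[-5.18094873e-01  3.35866802e-02  1.67032146e+00  3.68809859e-04
  1.43625563e+00  1.28744463e+00]
support_handle []
support_arm [(array([0.4976, 0.2125, 0.1491]), 0.64), (array([ 0.5623, -0.3879,  0.0253]), 0.53)]
[1.20029803 0.85301424 0.        ]
```

```bash
cat > pan.py <<'E'
from h import *
i=camera_info('wrist');im=camera('wrist')
print([(np.round(d['point'],4),round(d['p'],2)) for d in recognise('wrist','guard_panel')],[(np.round(d['point'],4),round(d['p'],2)) for d in recognise('wrist','parking_block')])
for o in outline_of('wrist','guard_panel')[:2]:
    m=o['region'].astype(np.uint8);cn=max(cv2.findContours(m,0,2)[0],key=cv2.contourArea);r=cv2.minAreaRect(cn);b=cv2.boxPoints(r)
    print(round(o['p'],2),np.round(b),m.sum());print(px2w(i,b,.130).round(4))
    ys=np.nonzero(m.any(1))[0]
    for y in ys[3::max(1,len(ys)//8)]:
        xs=np.nonzero(m[y])[0]; w=px2w(i,[(xs.min(),y),(xs.max(),y)],.13); print(y,xs.min(),xs.max(),w[:,:2].round(4).tolist())
print(sense()['eef_pos'])
E
python3 pan.py
```

```text
[(array([ 0.5786, -0.2782,  0.1307]), 0.58)] [(array([ 0.576 , -0.2728,  0.0272]), 0.67)]
0.87 [[261. 106.]
 [272. 106.]
 [272. 224.]
 [261. 224.]] 1159
[[ 0.635  -0.2808  0.13  ]
 [ 0.6325 -0.291   0.13  ]
 [ 0.5115 -0.264   0.13  ]
 [ 0.5144 -0.2522  0.13  ]]
109 261 269 [[0.6323, -0.2802], [0.6305, -0.2876]]
123 261 272 [[0.6196, -0.2772], [0.6171, -0.2876]]
137 262 271 [[0.6062, -0.275], [0.6041, -0.2837]]
151 262 271 [[0.5926, -0.2718], [0.5905, -0.2806]]
165 262 272 [[0.5786, -0.2685], [0.5762, -0.2784]]
179 262 270 [[0.5641, -0.2651], [0.5622, -0.2732]]
193 262 270 [[0.5491, -0.2615], [0.5472, -0.2698]]
207 262 271 [[0.5337, -0.2579], [0.5314, -0.2673]]
221 262 270 [[0.5176, -0.2541], [0.5156, -0.2626]]
0.53 [[ -0. 250.]
 [ 27. 250.]
 [ 27. 293.]
 [  0. 293.]] 848
[[0.5527 0.04   0.13  ]
 [0.5455 0.0111 0.13  ]
 [0.4927 0.039  0.13  ]
 [0.5004 0.0695 0.13  ]]
253 0 15 [[0.5492, 0.042], [0.5452, 0.0259]]
258 0 21 [[0.5434, 0.0453], [0.5377, 0.0226]]
263 0 25 [[0.5375, 0.0486], [0.5307, 0.0214]]
268 0 27 [[0.5315, 0.052], [0.5241, 0.0225]]
273 0 26 [[0.5254, 0.0554], [0.5183, 0.0268]]
278 0 22 [[0.5193, 0.0589], [0.5132, 0.0345]]
283 0 14 [[0.5131, 0.0624], [0.5092, 0.0468]]
288 0 9 [[0.5068, 0.0659], [0.5042, 0.0559]]
293 0 1 [[0.5004, 0.0695], [0.5001, 0.0684]]
[ 0.56282585 -0.25659155  0.25416798]
```

```bash
python3 -m pendant '[[6,6,0,0,0,0],[7.5,6.6,0,0,0,0],[0,0,0,0,0,0],[0,0,0,0,0,0]]' 0.2
python3 pan.py | grep -v "^[1-9]"
python3 - <<'E'
from h import *
go(.573,-.272,.25,-.235)
E
```

```text
t: 39.6
eef_pos: [0.5729, -0.2732, 0.2534]
orientation: [-3.12, 0.369, 0.001]
force: [0.6, 0.3, -0.4]
width: 0.598
finger_force: 0.0
[(array([ 0.5815, -0.2786,  0.1322]), 0.79), (array([ 0.5631, -0.3939,  0.0272]), 0.59)] [(array([ 0.5773, -0.2762,  0.027 ]), 0.84)]
0.58 [[252. 117.]
 [261. 117.]
 [261. 235.]
 [252. 235.]] 910
[[ 0.6372 -0.2835  0.13  ]
 [ 0.6352 -0.292   0.13  ]
 [ 0.5117 -0.263   0.13  ]
 [ 0.5141 -0.2533  0.13  ]]
[ 0.57281302 -0.27311583  0.25350739]
t 39.8 at [ 0.5728 -0.2731  0.2535] dworld mm [ 0.2  1.1 -3.5] | in present tool [-0.1 -1.1  3.5] | in goal tool [-0.1 -1.1  3.5] | turn [-0.  0. -0.]
```

```bash
python3 -m pendant '[[-2,-1,0,0,0,0],[0,0,30,0,0,0],[0,0,40,0,0,0],[0,0,40,0,0,0],[0,0,30,0,0,0],[0,0,13,0,0,0],[0,0,5,0,0,0],[0,0,0,0,0,0]]' 0.2
python3 -m pendant '[[0,0,0,0,0,0],[0,0,0,0,0,0],[0,0,0,0,0,0],[0,0,0,0,0,0],[0,0,0,0,0,0]]' -1 40
```

```text
t: 40.8
eef_pos: [0.5718, -0.2721, 0.0967]
orientation: [3.119, -0.368, 0.002]
force: [0.5, -0.9, 0.0]
width: 0.602
finger_force: 0.0
t: 41.42
eef_pos: [0.5718, -0.2721, 0.0966]
orientation: [3.119, -0.368, 0.003]
force: [-0.1, 0.2, 5.3]
width: 0.079
finger_force: 41.8
```

```bash
python3 -m pendant '[[0,0,-10,0,0,0],[0,0,-20,0,0,0],[0,0,-30,0,0,0],[0,0,-35,0,0,0],[0,0,-25,0,0,0],[-13,-22,0,0,0,0],[-23,-40,0,0,0,0],[-27,-45,0,0,0,0],[-27,-45,0,0,0,0],[-27,-45,0,0,0,0],[-25,-42,0,0,0,0],[-15,-26,0,0,0,0]]'
python3 -m pendant '[[-8,-13,0,0,0,0],[-4,-5,0,0,0,-0.085],[0,0,0,0,0,0],[0,0,0,0,0,0],[0,0,0,0,0,0]]'
python3 - <<'E'
from h import *
go(.4735,.0425,.2166,-.15)
i=camera_info('wrist');im=camera('wrist');cv2.imwrite('pics/w8.png',im);np.save('w8.npy',np.r_[i['xyz'],i['orientation']])
s=sense();T=R.from_rotvec(s['orientation']);p=np.array(s['eef_pos'])
zt=p[2]+.0334
for o in outline_of('wrist','guard_panel')[:1]:
    m=o['region'];ys=np.nonzero(m.any(1))[0];print(round(o['p'],2),ys.min(),ys.max(),m.sum())
    for y in ys[2::max(1,len(ys)//6)]:
        xs=np.nonzero(m[y])[0]; print(y,xs.min(),xs.max(),(T.inv().apply(px2w(i,[(xs.min(),y),(xs.max(),y)],zt)-p)*1000).round(1)[:,:2].tolist())
print(np.round(w2px(i,p+T.apply([[.06,0,-.0334],[-.06,0,-.0334],[.06,0,.0866],[-.06,0,.0866]])),1))
E
```

```text
t: 42.92
eef_pos: [0.4794, 0.0244, 0.2166]
orientation: [-3.12, 0.366, -0.002]
force: [0.2, 0.2, -1.0]
width: 0.081
finger_force: 41.1
t: 43.55
eef_pos: [0.473, 0.0423, 0.2156]
orientation: [3.132, -0.238, -0.0]
force: [-0.4, -0.3, -1.3]
width: 0.079
finger_force: 41.1
t 43.55 at [0.473  0.0423 0.2156] dworld mm [0.5 0.2 1. ] | in present tool [ 0.5 -0.3 -1. ] | in goal tool [ 0.5 -0.3 -1. ] | turn [ 0.     0.    -0.002]
[[257.6 153.4]
 [257.4 355.1]
 [257.  126.3]
 [257.  250.6]]
```

Run:
```python
from h import *
i=camera_info('wrist');v=np.load('w8.npy');i['xyz'],i['orientation']=v[:3],v[3:]
M=R.from_euler('z',-.15);o=np.array([.4735,.0425,0])
for z in (.096,.084,.014):
  print(z,np.round(w2px(i,o+M.apply([[x,y,z] for x in (.0505,.0625,.07) for y in (-.0055,.0055)]))).tolist())
im=cv2.imread('pics/w8.png');g=cv2.cvtColor(im,6);s=im[:,:,2].astype(int)-im[:,:,0]
print('gray');print('     ',list(range(226,292,3)))
for y in range(84,172,3): print(y,' '.join('%3d'%k for k in g[y,226:292:3]),'|',' '.join('%3d'%k for k in s[y,241:275:3]))
```

```text
0.096 [[262.0, 132.0], [251.0, 132.0], [262.0, 120.0], [251.0, 120.0], [262.0, 111.0], [251.0, 111.0]]
0.084 [[262.0, 131.0], [251.0, 131.0], [262.0, 119.0], [251.0, 119.0], [262.0, 111.0], [251.0, 111.0]]
0.014 [[261.0, 124.0], [252.0, 124.0], [261.0, 114.0], [252.0, 114.0], [261.0, 108.0], [252.0, 108.0]]
gray
      [226, 229, 232, 235, 238, 241, 244, 247, 250, 253, 256, 259, 262, 265, 268, 271, 274, 277, 280, 283, 286, 289]
84 121 122 163 162 162 162 163 164 165 166 165 165 166 167 169 167 168 164 183 197 216 218 |   9  11  10   9  10   9   8   8   8   8   7   6
87  91 132 118 162 163 163 162 163 164 165 165 166 166 167 167 167 167 163 146 217 217 218 |  10   9   9   9   9   9   8   8   9   8   8   7
90 102 130 118 126 162 163 163 162 163 164 165 165 165 165 166 169 167 161 163 217 217 216 |   8  10   8   8   9   9   8   7   7   8   8   6
93 135 113 117 118 133 120 120 120 121 121 128 165 165 165 166 167 169 161 142 215 217 215 |  11  11  11  11  11  11   9   8   8   8   7   6
96 114 115 117 118 118 119 121 120 121 121 163 164 165 167 168 168 168 162 150 214 214 217 |  10  10  10 
[... 2884 characters left out ...]
11 108 107 110 118 165 161 134 140 142 142 142 125 155 155 155 134 154 157 161 200 |   3   2   4  61  62  65  64  64  19   5   6   5
162 109 109 107 108 110 119 164 162 138 147 149 149 148 126 154 153 155 134 153 158 161 164 |   3   3   6  62  67  67  67  68  18   5   5   4
165 107 108 108 109 110 111 164 162 140 149 149 149 148 130 163 156 154 137 142 148 153 149 |   4   3   6  64  67  68  68  68  17   3   5   5
168 108 109 108 110 110 118 164 160 141 148 149 149 145 129 165 159 154 134 146 149 153 152 |   3   5   6  66  68  69  69  67  16   5   5   4
171 108 108 108 110 111 120 166 161 141 149 148 146 141 128 166 164 153 133 140 138 143 150 |   3   5   5  64  71  68  68  65  17   4   4   5
```

```bash
python3 -m pendant '[[3,0,0,0,0,0],[0,0,14,0,0,0],[0,0,14,0,0,0],[0,0,6,0,0,0],[0,0,6,0,0,0],[0,0,6,0,0,0],[0,0,0,0,0,0]]'
python3 -m pendant '[[0,0,4,0,0,0],[0,0,4,0,0,0],[0,0,4,0,0,0],[0,0,0,0,0,0]]'
```

```text
t: 44.52
eef_pos: [0.4755, 0.0424, 0.169]
orientation: [-3.133, 0.236, 0.001]
force: [0.5, -0.3, -0.7]
width: 0.079
finger_force: 41.1
t: 45.02
eef_pos: [0.4754, 0.0424, 0.157]
orientation: [3.133, -0.236, -0.001]
force: [-0.7, 0.4, -0.7]
width: 0.075
finger_force: 41.1
```

Panel bottom is well inside the grooves (about 0.070) without contact. Continuing.

```bash
python3 -m pendant '[[0,0,8,0,0,0],[0,0,8,0,0,0],[0,0,8,0,0,0],[0,0,8,0,0,0],[0,0,8,0,0,0],[0,0,6,0,0,0],[0,0,4,0,0,0],[0,0,0,0,0,0]]'
python3 -m pendant '[[0,0,2,0,0,0],[0,0,2,0,0,0],[0,0,1,0,0,0],[0,0,0,0,0,0]]'
```

```text
t: 46.02
eef_pos: [0.4756, 0.0424, 0.1072]
orientation: [-3.133, 0.236, 0.001]
force: [-0.5, -0.2, -1.4]
width: 0.078
finger_force: 41.1
t: 46.52
eef_pos: [0.4757, 0.0424, 0.1025]
orientation: [3.133, -0.236, -0.0]
force: [0.7, 0.3, -1.0]
width: 0.077
finger_force: 41.1
```

```bash
python3 -m pendant '[[0,0,1,0,0,0],[0,0,1,0,0,0],[0,0,0.5,0,0,0],[0,0,0,0,0,0]]'
python3 -m pendant '[[0,0,0.5,0,0,0],[0,0,0.5,0,0,0],[0,0,0,0,0,0]]'
```

```text
t: 47.02
eef_pos: [0.4759, 0.0424, 0.1005]
orientation: [-3.133, 0.236, -0.0]
force: [-2.6, -0.5, 3.5]
width: 0.078
finger_force: 41.5
t: 47.4
eef_pos: [0.4761, 0.0425, 0.1005]
orientation: [-3.133, 0.236, -0.001]
force: [-4.0, 0.9, 8.2]
width: 0.084
finger_force: 42.3
```

Floor reached at the predicted height. Releasing and rising clear.

```bash
python3 -m pendant '[[0,0,0,0,0,0],[0,0,0,0,0,0],[0,0,0,0,0,0],[0,0,-20,0,0,0],[0,0,-40,0,0,0],[0,0,-50,0,0,0],[0,0,-40,0,0,0],[-20,30,0,0,0,0],[-20,40,0,0,0,0],[0,0,0,0,0,0],[0,0,0,0,0,0]]' -0.3
python3 - <<'E'
from h import *
camera('top');camera('side')
for c in('top','side'):
  for th in ['spacer','support_arm','guard_panel']: print(c,th,[(np.round(d['point'],3),round(d['p'],2)) for d in recognise(c,th)])
E
```

```text
t: 48.78
eef_pos: [0.4259, -0.0208, 0.2489]
orientation: [-3.132, 0.236, -0.0]
force: [-0.3, 0.5, 0.1]
width: 0.344
finger_force: 0.0
top spacer [(array([0.481, 0.158, 0.111]), 0.75), (array([0.31 , 0.28 , 0.025]), 0.64), (array([ 0.327, -0.162,  0.03 ]), 0.63), (array([0.45 , 0.368, 0.027]), 0.63)]
top support_arm [(array([0.493, 0.214, 0.15 ]), 0.86)]
top guard_panel [(array([ 0.567, -0.27 ,  0.036]), 0.67)]
side spacer [(array([0.451, 0.375, 0.025]), 0.89), (array([0.481, 0.187, 0.107]), 0.84), (array([0.309, 0.291, 0.026]), 0.76), (array([ 0.329, -0.147,  0.021]), 0.57)]
side support_arm [(array([0.491, 0.206, 0.151]), 0.71), (array([0.487, 0.198, 0.015]), 0.36)]
side guard_panel [(array([0.473, 0.046, 0.087]), 0.73)]
```

Everything is where expected: spacer top at 0.11 m, arm home, panel in the guide.

```bash
python3 -c "
from cell import *
print(hand_in())"
```

```text
the job is handed in; nothing more can be done
None
```

I handed the job in at about 49 s: sleeve and spacer seated on the shaft, support arm against its stop, and panel down in its guide. Contact forces and a final camera check agreed, but no verdict came back; on first tries the fingers slipped off the sleeve and the spacer, and both were gripped on the second.

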